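Unlock the pantry lock box and hold the key turned

ROBOT

A 7-joint arm with a two-finger parallel gripper is mounted at the origin on a cart in front of the work surface, level with it; the furniture and walls round the work are solid. World frame = base frame: x ahead of the robot, y to its left, z up, the work surface at z = 0. Lengths are in m, angles in rad, forces in N, time in s.
With the tool pointing down it reaches from about 0.4 to 0.85 m from the base axis. Payload 10.4 kg.
Tool frame: the origin (TCP) lies at the very end of the fingers, on their centre line; the grasp point (between the pads) lies 19 mm behind it (r.pinch_z is the distance from the TCP to the grasp point, in m); z points along the fingers, y is the line along which they close (so a half turn about z gives the same grasp; the last joint's range is limited). The gripper opens to 87 mm and grips with 3 to 60 N. Pads are 19 mm wide; open, the fingers measure 117 mm over their backs; the gripper's body (75 mm by 190 mm) begins 51 mm behind the grasp point.
Start: joints at [1.227, 0.332, -0.065, 1.46, 0.022, 1.35, -0.088], TCP at [0.197, -0.593, 0.223] pointing down, gripper open.
Joint ranges: [-2.6, 2.6], [-0.5, 2.12], [-1.47, 1.34], [0.16, 2.42], [-1.27, 4.41], [0.06, 2.06], [-2.6, 2.6]. Speed limits (rad/s): [2.22, 2.22, 2.79, 2.79, 3.14, 3.14, 3.14].

INTERFACE

Orientations are given as a unit quaternion [x, y, z, w].
In Python, from bench import sensors, vision, r gives the robot as it stands.
- The arm moves only by the shell command python3 -m crank 'ROWS' [OPENING] [FORCE]. ROWS is JSON, a list of rows, each a list of 2 entries, a list of its own where there are three numbers: the shift along the tool's x, y, z normalised to -1 to 1, where 1 is 3 cm, then the turn about the tool's z normalised to -1 to 1, where 1 is 8 degrees. A call has 1 to 12 rows; each row shifts and turns the commanded pose from where the row before left it, along the tool's axes as they then stand; what a row does not reach is not made up. A row lasts 1/8 s, in which the tool goes at most 62.5 mm and 10.7 degrees, less where a joint would pass 70% of its speed; a pose out of reach is approached as far as the arm can. A call with a number of a shift or a turn outside -1 to 1 is refused whole. A call with a gripper value outside its range is refused whole. OPENING is the opening, from 0 (shut) to 1 (fully open), set as the call begins (- or left out, the last holds). The fingers move at their own pace and stop on an object; FORCE is the grip in N (left out, the last holds). Time passes only in rows, so rows that do not move let the fingers close. It gives the time, the measured TCP pose, the force, the opening and the grip force at its end, in the units of the state.
- sensors.read_state(): the state, without advancing time (a new reading comes with each control period).
- vision.camera(name): name is "scene" or "top"; returns the picture (384x512x3 uint8, red, green, blue); there is no depth.
- vision.camera_model(name): a dict with "vertical_fov" (degrees; the focal length in pixels is half the picture's height over the tangent of half this angle, whatever the lens; pixels are square), "cx", "cy" (the principal point, pixels), "camera_from_world" (4x4, takes a point from world to camera coordinates). Camera axes: x right, y down, z forward; pixel columns grow to the right and rows downward; lengths in m; the calibration is good to about 2 mm. A picture is of the moment at which its call begins. camera_model takes no time and is no camera call.
- r.close_job(): hands the job in; it is judged then, once.
The state is a dict: "time": time; "joint_positions": joint angles; "joint_vel": joint speeds; "joint_torque": joint torques, N m; "ee_pos": TCP position; "eef_rot": TCP orientation; "ft_force": force on the tool from outside, world axes, zero at the start; "torque": the same for the moment, N m; "width": finger opening in m; "grip_force": force on a finger pad.
Only numpy, scipy, OpenCV 4.12 (cv2) and the standard library are available. Lean on these libraries where they do the work, as an engineer would, in place of code of your own. Each camera call takes 0.05 s, during which the arm holds its last target. There are 200 camera calls.

TASK

Take the red-handled key out of the wooden key stand, push it all the way down into the keyway on top of the green lock box (rock it a little if the pins stick), then turn it a quarter turn clockwise to its stop so that the bolt draws back. The lock springs back if let go, so finish still gripping the key and holding it fully in and turned; leave the blue-handled key and the things standing around where they are.

Things in the scene. Friction and masses are not known exactly. Their poses are not given: they have to be found in the camera images.
- red_key: the key to use, red handle, 92 mm tall, about 50 g, standing blade down in the stand. Origin at the blade's tip, z up towards the handle. Pointed tip z 0-12 mm (half width 2 growing to 7 mm), blade to 40 mm (14 mm wide along x, 5 mm thick along y), round flange 26 mm across from 40 to 44 mm, then a 10 mm shank and the handle. Fits the lock either way round (half a turn about z)
- red_key_handle (a point): centre of the red key's flat handle, 74 mm above its tip; axes as the key's. The handle is 34 mm wide along x, 36 mm tall and 10 mm thick along y: grasp it across y, from above
- blue_key: a key of the same shape with a blue handle, to be left where it is; it stands in the other slot of the stand, 70 mm from the red key along the stand's x
- key_stand: fixed wooden block 130 x 56 x 45 mm, origin at the centre of its underside, with two slots 35 mm either side of the centre along x; a key stands 40 mm deep in each, its width along the stand's x, its flange on the block, its tip 5 mm above the worktop. Which key is in which slot varies. Pull it straight up at least 45 mm to clear the slot
- lockbox: fixed green steel box 170 x 150 x 85 mm, origin at the centre of its underside; a brass lock plug 32 mm across in a steel ring lies in the middle of its top; a steel bolt and its brass keeper on the top, 34 to 80 mm from the lock on the box's -x side, rise to 16 mm above the box's top. Beyond x = 0.6 m a wall cabinet hangs 0.46 m above the worktop: keep the arm clear of it
- keyway (a point): centre of the keyway's mouth on the lock's face, 89 mm above the worktop; z up, x and y as the box's. At rest the slot is 16.5 mm long along x, 7 mm wide along y and 45 mm deep, its mouth bevelled out to 22 x 12 mm. The key is home when its flange lies on the face, its tip 40 mm below this point
- pin0 (a joint): upper sticky pin of the lock, 13 mm down at the +x end of the slot, reaching 4 mm into it: 0 out in the slot, up to 0.006 m pushed back. Pushing the key straight down past the pins takes roughly 8 to 15 N, less if it is rocked 1 mm to and fro along the slot
- pin1 (a joint): lower sticky pin, the same, 23 mm down at the -x end of the slot
- plug (a joint): turn of the lock plug, rad: 0 at rest, grows clockwise seen from above, stop at 1.5. It springs back to 0 with 0.03 N m at rest rising to 0.12 N m at the stop. The key has about 0.15 rad of play in the slot, so it must be turned about 1.6 rad to bring the plug to its stop
- spice_jar: bystander: corked glass spice jar, 44 mm across, 92 mm tall, origin at the centre of its underside
- ramekin: bystander: white fluted ramekin, 68 mm across, 45 mm tall, origin at the centre of its underside
- timer: bystander: brass and white kitchen timer, 66 mm across, 62 mm tall, origin at the centre of its underside
Things that resemble listed ones, but are neither listed nor needed, are in the scene too. Leave any turquoise or yellow look-alike of the red_key alone.

How it is judged:
By the outcome, as a careful person would: the job done as asked, in the order asked, and still so for the second after the job is handed in, while the arm keeps its last pose, push and grip.
It also fails if it takes over 48 s, if anything falls off the work surface, if the arm or the gripper's body presses on something with over 40 N, if the wrist force passes 120 N, or if a joint passes its speed limit or range.

## Working session

There is one attempt and no reset: what is moved stays moved. The work goes in short steps, Python scripts to look and compute and a shell command to move; the robot and the scene stay as the last step left them, time stands still between calls to the robot, and variables do not carry over. Pictures are saved under pics/ and viewed, at most 10 in all, crops included, and the job is handed in when it is done.

```bash
mkdir -p pics
python3 - <<'E'
from bench import sensors, vision, r
import cv2
for n in("scene","top"):
    im=vision.camera(n); cv2.imwrite(f"pics/{n}0.png",im[...,::-1]); m=vision.camera_model(n); print(n,m)
s=sensors.read_state(); print({k:s[k] for k in("time","ee_pos","eef_rot","ft_force","width")}, r.pinch_z)
E
```

```text
scene {'vertical_fov': 47.343451825397175, 'cx': 256.8003283407453, 'cy': 195.51496679559366, 'camera_from_world': array([[-0.88381533, -0.46732459,  0.02186759,  0.37039794],
       [-0.23978073,  0.41235235, -0.87890315,  0.2216505 ],
       [ 0.4017159 , -0.7820315 , -0.47649875,  1.17040426],
       [ 0.        ,  0.        ,  0.        ,  1.        ]])}
top {'vertical_fov': 47.93335503918159, 'cx': 246.2489583193736, 'cy': 192.1810056908653, 'camera_from_world': array([[ 0.00970861, -0.99988743, -0.01144008, -0.11175139],
       [-0.98578117, -0.00765109, -0.16785993,  0.50365282],
       [ 0.1677535 ,  0.01290711, -0.98574448,  1.38387471],
       [ 0.        ,  0.        ,  0.        ,  1.        ]])}
{'time': 0.1, 'ee_pos': array([ 0.19695665, -0.59279869,  0.2218518 ]), 'eef_rot': array([ 9.87162015e-01,  1.59720882e-01, -1.34772867e-04, -6.14773495e-04]), 'ft_force': array([-0.17378175,  0.40221105,  0.06915878]), 'width': 0.08700386351004562} 0.0187
```

View pics/scene0.png

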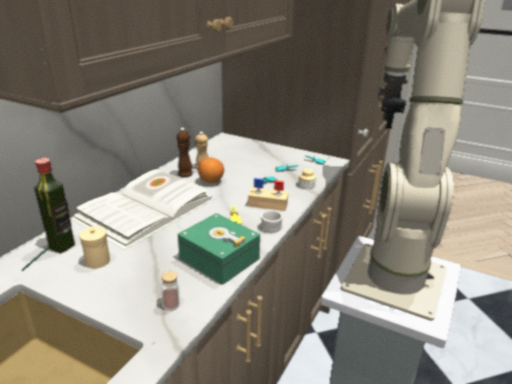

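View pics/top0.png

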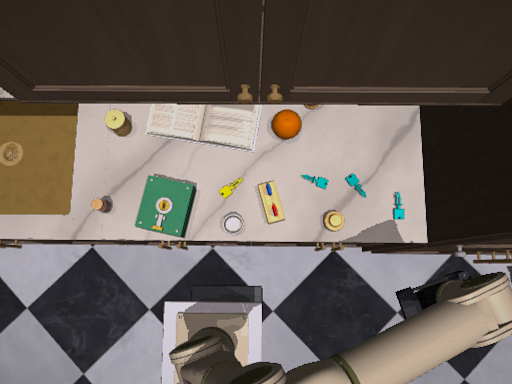

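The scene view shows the green lock box near (220,247), and the stand near (268,198) with the blue key at (258,184) and the red key at (279,186). In the top view the stand is at (271,201), red key (275,210), blue key (269,189), and the lock plug (164,205) with its bolt near (159,222). The look-alikes are yellow at (231,187) and turquoise at (315,181), (355,185) and (398,205), all lying flat. The red handle standing in the stand is the only one that fits the description. I'll confirm it and measure in crops.

Run:
```python
import cv2, numpy as np
t=cv2.imread("pics/top0.png"); s=cv2.imread("pics/scene0.png")
def c(im,x,y,w,h,k): return cv2.resize(im[y:y+h,x:x+w],None,fx=k,fy=k,interpolation=cv2.INTER_CUBIC)
a=c(t,250,172,44,60,9); b=c(t,132,172,44+22,60,9)
# 1 picture: left stand (orig x=250+u/7..), right box
a=c(t,250,170,45,75,8); b=c(t,132,170,55+15-15,75,8)
cv2.imwrite("pics/cropt.png",np.hstack([a,b]))
a=c(s,240,170,57,45,7); b=c(s,175,210,57,45,7)
cv2.imwrite("pics/crops.png",np.hstack([c(s,240,170,50,45,8),c(s,200,215,50,45,8)]))
```

```text
(no output)
```

View pics/cropt.png

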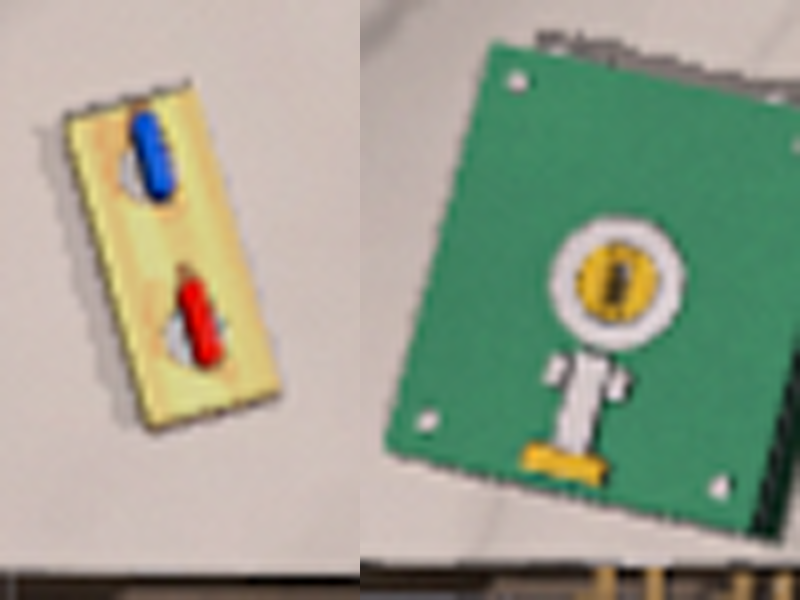

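View pics/crops.png

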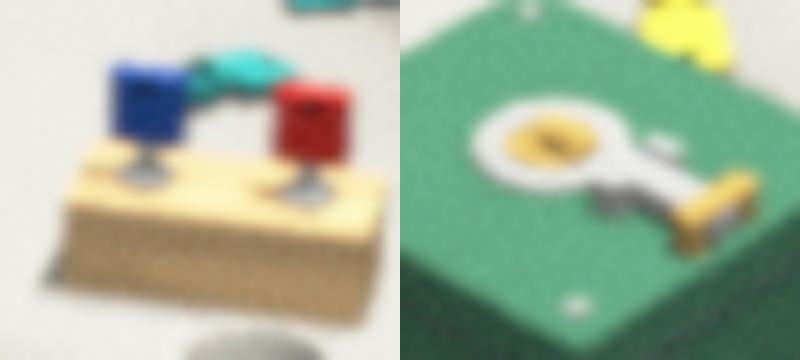

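The crops confirm it: the red handle (top crop, about (199,320)) stands in the stand's slot nearer the robot, and blue in the other. The plug centre is at (617,283) in the top crop and (551,142) in the scene crop. Next I'll compute positions.

```bash
cat > h.py <<'E'
import numpy as np
from bench import vision
def cam(n):
    m=vision.camera_model(n); f=192/np.tan(np.radians(m["vertical_fov"]/2)); return m,f
def ray(n,u,v):
    m,f=cam(n); M=m["camera_from_world"]; R=M[:3,:3]; o=-R.T@M[:3,3]
    return o,R.T@np.array([(u-m["cx"])/f,(v-m["cy"])/f,1])
def at(n,u,v,z):
    o,d=ray(n,u,v); return o+d*(z-o[2])/d[2]
def tri(a,b):
    A=[];B=[];
    for n,u,v in(a,b):
        o,d=ray(n,u,v); d/=np.linalg.norm(d); P=np.eye(3)-np.outer(d,d); A.append(P);B.append(P@o)
    return np.linalg.lstsq(np.vstack(A),np.hstack(B),rcond=None)[0]
E
python3 - <<'E'
from h import *
np.set_printoptions(precision=4,suppress=True)
T=lambda u,v,x0=250,y0=170:(x0+(u+.5)/8-.5,y0+(v+.5)/8-.5)
B=lambda u,v:T(u-360,v,132)
S=lambda u,v:T(u,v,240,170)
L=lambda u,v:T(u-400,v,200,215)
c=np.array([at("top",*T(*p),.045) for p in[(67,118),(190,85),(280,392),(150,430)]])
print(c, c.mean(0),[np.linalg.norm(c[i]-c[i-1]) for i in range(4)])
ax=(c[0]+c[1]-c[2]-c[3])/2; print("stand yaw",np.degrees(np.arctan2(ax[1],ax[0])), "slots",c.mean(0)+.035*ax/np.linalg.norm(ax),c.mean(0)-.035*ax/np.linalg.norm(ax))
print("red top",[at("top",*T(*p),.097) for p in[(187,280),(210,362),(199,322)]])
print("blue top",[at("top",*T(*p),.097) for p in[(142,115),(162,198)]])
print("tri red mid", tri(("top",*T(199,325)),("scene",*S(313,123))), at("scene",*S(313,123),.079))
print("scene stand top front corner etc", [at("scene",*S(*p),.045) for p in[(68,205),(380,240)]])
b=np.array([at("top",*B(*p),.085) for p in[(490,42),(388,450),(752,538)]]);print(b,np.linalg.norm(b[0]-b[1]),np.linalg.norm(b[1]-b[2]),(b[0]+b[2])/2)
d=b[0]-b[1];print("box yaw",np.degrees(np.arctan2(d[1],d[0])));d=b[1]-b[2];print(np.degrees(np.arctan2(-d[0],d[1])))
print("plug top",at("top",*B(617,283),.089),"scene",at("scene",*L(551,142),.089),"tri",tri(("top",*B(617,283)),("scene",*L(551,142))))
k=at("top",*B(620,263),.089)-at("top",*B(614,305),.089);print("slot",np.degrees(np.arctan2(k[1],k[0])))
p=at("top",*B(617,283),.089)-at("top",*B(565,455),.1);print("bolt dir",np.degrees(np.arctan2(p[1],p[0])))
E
```

```text
[[ 0.5308 -0.1457  0.045 ]
 [ 0.545  -0.1965  0.045 ]
 [ 0.4179 -0.233   0.045 ]
 [ 0.402  -0.1801  0.045 ]] [ 0.4739 -0.1888  0.045 ] [np.float64(0.13331495574390742), np.float64(0.05272796594615218), np.float64(0.1322484138157153), np.float64(0.055229545872629224)]
stand yaw 15.487152621742963 slots [ 0.5076 -0.1795  0.045 ] [ 0.4402 -0.1982  0.045 ]
red top [array([ 0.4563, -0.1926,  0.097 ]), array([ 0.4238, -0.2016,  0.097 ]), array([ 0.4396, -0.1973,  0.097 ])]
blue top [array([ 0.5224, -0.1748,  0.097 ]), array([ 0.489 , -0.1828,  0.097 ])]
tri red mid [ 0.4417 -0.1979  0.0789] [ 0.4427 -0.1975  0.079 ]
scene stand top front corner etc [array([ 0.5264, -0.1382,  0.045 ]), array([ 0.4003, -0.1764,  0.045 ])]
[[0.5517 0.2107 0.085 ]
 [0.3865 0.2432 0.085 ]
 [0.3531 0.0976 0.085 ]] 0.16841340325392842 0.14938623152211974 [0.4524 0.1542 0.085 ]
box yaw -11.148340978527656
-12.931061343327972
plug top [0.4534 0.1543 0.089 ] scene [0.4551 0.1586 0.089 ] tri [0.4552 0.1555 0.0868]
slot -5.705408885953452
bolt dir -12.383286285349776
```

```bash
python3 -m crank '[[[0.5,-0.4,0],0],[[0.9,-0.75,0],0],[[0.9,-0.75,0],0],[[0.9,-0.75,0],0],[[0.9,-0.75,0],0],[[0.9,-0.75,0],0],[[0.9,-0.75,0],0],[[0.9,-0.75,0],0],[[0.9,-0.75,0],0],[[0.9,-0.75,0],0],[[0.9,-0.75,0],0],[[0.9,-0.75,0],0]]' 0.6
cat >> h.py <<'E'
def go(x,y,z,yaw):
    from bench import sensors
    s=sensors.read_state(); from scipy.spatial.transform import Rotation as Ro
    R=Ro.from_quat(s["eef_rot"]).as_matrix(); y0=np.degrees(np.arctan2(R[1,0],R[0,0]))
    d=R.T@(np.array([x,y,z])-s["ee_pos"])
    print("t",round(s["time"],2),"pos",s["ee_pos"].round(4),"yaw",y0.round(2),"tilt",R[:2,2].round(4),"F",s["ft_force"].round(1),"M",s["torque"].round(2),"w",round(s["width"],4),"g",s["grip_force"],"q7",round(s["joint_positions"][6],2))
    print("tool shift units",(d/.03).round(2),"turn units",round(-((yaw-y0+180)%360-180)/8,2))
E
python3 -c "from h import *;go(.4405,-.198,.16,15.5)"
```

```text
time: 1.6
ee_pos: [0.4117, -0.2461, 0.2225]
eef_rot: [0.987, 0.16, -0.0, 0.0]
ft_force: [-0.9, 0.6, 0.5]
width: 0.0524
grip_force: 0.0
t 1.6 pos [ 0.4117 -0.2461  0.2225] yaw 18.44 tilt [-0.0002 -0.0005] F [-0.9  0.6  0.5] M [-0.01  0.04 -0.02] w 0.0524 g 0.0 q7 -0.81
tool shift units [ 1.42 -1.22  2.08] turn units 0.37
```

```bash
python3 -m crank '[[[0.72,-0.6,0.7],0],[[0.6,-0.55,0.7],0],[[0,0,0.7],0.37],[[0,0,0],0],[[0,0,0],0]]'
python3 - <<'E'
from h import *
go(.4405,-.198,.06,15.5)
import cv2
for n,u,v in(("scene",240,150),("top",236,170)):
    im=vision.camera(n)[...,::-1]; cv2.imwrite(f"pics/{n}1.png",cv2.resize(im[v:v+60,u:u+70],None,fx=8,fy=8,interpolation=cv2.INTER_CUBIC))
E
```

```text
time: 2.22
ee_pos: [0.4382, -0.2031, 0.1604]
eef_rot: [0.991, 0.135, 0.0, 0.0]
ft_force: [-0.0, 0.3, 0.6]
width: 0.0521
grip_force: 0.0
t 2.23 pos [ 0.4382 -0.2031  0.1604] yaw 15.48 tilt [ 0.0007 -0.0007] F [-0.   0.3  0.6] M [-0.    0.02  0.  ] w 0.0521 g 0.0 q7 -1.0
tool shift units [ 0.12 -0.15  3.35] turn units -0.0
```

View pics/scene1.png

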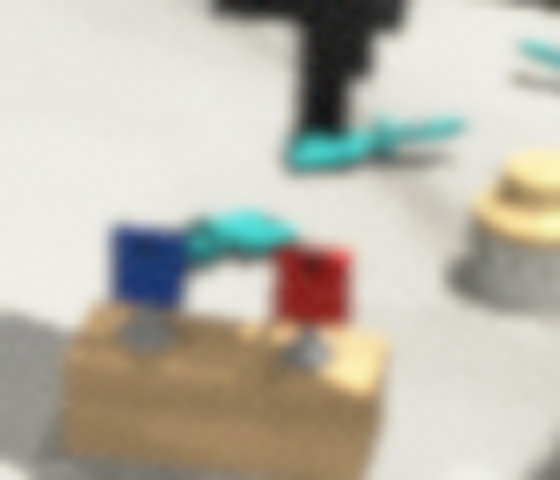

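The crop shows the finger (about (325,130)) hanging above the red handle (313,285), and the blue key untouched. I'll descend to the handle.

```bash
python3 -m crank '[[[0.12,-0.15,0.5],0],[[0,0,0.9],0],[[0,0,0.9],0],[[0,0,0.7],0],[[0,0,0.32],0],[[0,0,0],0],[[0,0,0],0]]' && python3 -c "from h import *;go(.4405,-.198,.06,15.5)"
```

```text
time: 3.2
ee_pos: [0.4409, -0.1981, 0.0607]
eef_rot: [0.991, 0.134, 0.001, 0.0]
ft_force: [-0.3, -0.4, -0.2]
width: 0.052
grip_force: 0.0
t 3.2 pos [ 0.4409 -0.1981  0.0607] yaw 15.42 tilt [ 0.0011 -0.0005] F [-0.3 -0.4 -0.2] M [ 0.02 -0.    0.02] w 0.052 g 0.0 q7 -1.06
tool shift units [-0.01 -0.01  0.02] turn units -0.01
```

```bash
python3 -m crank '[[[0,0,0],0],[[0,0,0],0],[[0,0,0],0],[[0,0,0],0],[[0,0,0],0],[[0,0,0],0]]' 0 15 && python3 -c "from h import *;go(.4405,-.198,.06,15.5)"
```

```text
time: 3.95
ee_pos: [0.4403, -0.198, 0.0599]
eef_rot: [0.991, 0.134, 0.0, 0.0]
ft_force: [-0.3, -0.3, 0.6]
width: 0.0097
grip_force: 15.0
t 3.95 pos [ 0.4403 -0.198   0.0599] yaw 15.42 tilt [ 0.0001 -0.0001] F [-0.3 -0.3  0.6] M [-0.02  0.06 -0.  ] w 0.0097 g 14.999494241201319 q7 -1.06
tool shift units [ 0.  0. -0.] turn units -0.01
```

Gripped at 10 mm with no side force. Next: firm up the grip and lift straight up.

```bash
python3 -m crank '[[[0,0,0],0],[[0,0,0],0],[[0,0,-0.3],0],[[0,0,-0.5],0],[[0,0,-0.6],0],[[0,0,-0.8],0],[[0,0,-0.9],0],[[0,0,-0.9],0],[[0,0,-0.8],0],[[0,0,0],0],[[0,0,0],0]]' 0 50
python3 - <<'E'
from h import *
go(.4535,.1548,.185,168)
import cv2
im=vision.camera("scene")[...,::-1]; cv2.imwrite(f"pics/scene2.png",cv2.resize(im[140:220,225:325],None,fx=7,fy=7,interpolation=cv2.INTER_CUBIC))
E
```

```text
time: 5.32
ee_pos: [0.4401, -0.1978, 0.2037]
eef_rot: [0.991, 0.134, -0.0, -0.0]
ft_force: [0.1, 0.3, -0.9]
width: 0.0094
grip_force: 50.0
t 5.33 pos [ 0.4401 -0.1978  0.2037] yaw 15.43 tilt [-0.0003  0.    ] F [ 0.1  0.3 -0.9] M [ 0.02  0.05 -0.03] w 0.0094 g 49.98698715484352 q7 -0.99
tool shift units [  3.56 -11.21   0.62] turn units -19.07
```

View pics/scene2.png

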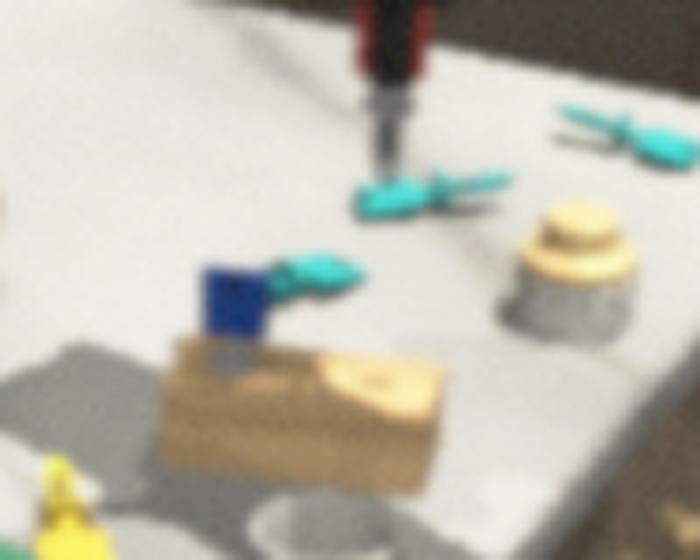

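The key hangs straight in the fingers, tip near (390,175) in the crop. The red slot is empty and blue is in place. Moving to the lock.

```bash
python3 -m crank '[[[0.15,-0.45,0],0],[[0.3,-0.95,0],0],[[0.3,-0.95,0],0],[[0.3,-0.95,0],0],[[0.3,-0.95,0],0],[[0.3,-0.95,0],0],[[0.3,-0.95,0],0],[[0.3,-0.95,0],0],[[0.3,-0.95,0],0],[[0.3,-0.95,0],0],[[0.3,-0.95,0],0],[[0.3,-0.95,0],0]]' && python3 -m crank '[[[0,0,0],-0.5],[[0,0,0],-1],[[0,0,0],-1],[[0,0,0],-1],[[0,0,0],-1],[[0,0,0],-1],[[0,0,0],-1],[[0,0,0],-1],[[0,0,0],-1],[[0,0,0],-1],[[0,0,0],-1],[[0,0,0],-1]]' &&  python3 -m crank '[[[0,0,0],-1],[[0,0,0],-1],[[0,0,0],-1],[[0,0,0],-1],[[0,0,0],-1],[[0,0,0],-1],[[0,0,0],-1],[[0,0,0],-0.5],[[0,0,0],0],[[0,0,0],0]]' && python3 -c "from h import *;go(.4535,.1548,.16,168)"
```

```text
time: 6.88
ee_pos: [0.4523, 0.1466, 0.2035]
eef_rot: [0.991, 0.135, -0.0, 0.0]
ft_force: [0.9, -0.7, -1.4]
width: 0.0094
grip_force: 50.0
time: 8.38
ee_pos: [0.4523, 0.1457, 0.2034]
eef_rot: [0.59, 0.808, -0.0, -0.0]
ft_force: [-0.3, 0.1, -0.8]
width: 0.0098
grip_force: 50.0
time: 9.62
ee_pos: [0.4528, 0.1452, 0.2037]
eef_rot: [0.11, 0.994, -0.0, -0.0]
ft_force: [0.1, -0.8, -0.3]
width: 0.0097
grip_force: 50.0
t 9.62 pos [0.4528 0.1452 0.2037] yaw 167.35 tilt [-0.0003 -0.0001] F [ 0.1 -0.8 -0.3] M [ 0.08 -0.21  0.04] w 0.0097 g 49.98708358754811 q7 0.9
tool shift units [0.05 0.32 1.46] turn units -0.08
```

```bash
python3 -m crank '[[[0.05,0.32,0.4],-0.08],[[0,0,0.7],0],[[0,0,0.5],0],[[0,0,0.1],0],[[0,0,0],0],[[0,0,0],0]]'
python3 - <<'E'
from h import *
go(.4535,.1548,.15,168)
import cv2
k=8;f=lambda im,u,v,w,h:cv2.resize(im[v:v+h,u:u+w],None,fx=k,fy=k,interpolation=cv2.INTER_CUBIC)
a=f(vision.camera("scene")[...,::-1],190,195,55,70); b=f(vision.camera("top")[...,::-1],140,175,45,70)
cv2.imwrite("pics/lock3.png",np.hstack([a,b]))
m,F=cam("scene");M=m["camera_from_world"]
for P in((.4535,.1548,.089),(.4535,.1548,.097)):
    for n in("scene","top"):
        m,F=cam(n);c=m["camera_from_world"]@np.array([*P,1]);print(n,P,m["cx"]+F*c[0]/c[2],m["cy"]+F*c[1]/c[2])
E
```

```text
time: 10.38
ee_pos: [0.4542, 0.1547, 0.1535]
eef_rot: [0.104, 0.995, 0.0, 0.0]
ft_force: [0.2, -0.7, -0.5]
width: 0.0095
grip_force: 50.0
t 10.38 pos [0.4542 0.1547 0.1535] yaw 168.05 tilt [0.0009 0.0001] F [ 0.2 -0.7 -0.5] M [ 0.07 -0.2   0.01] w 0.0095 g 49.98706676327856 q7 0.83
tool shift units [ 0.02 -0.    0.12] turn units 0.01
scene (0.4535, 0.1548, 0.089) 219.67072521316157 231.80176567084737
top (0.4535, 0.1548, 0.089) 163.5414663667663 204.90292180343772
scene (0.4535, 0.1548, 0.097) 219.61595615178325 229.3203944512291
top (0.4535, 0.1548, 0.097) 163.03517879571893 204.55184660597385
```

View pics/lock3.png

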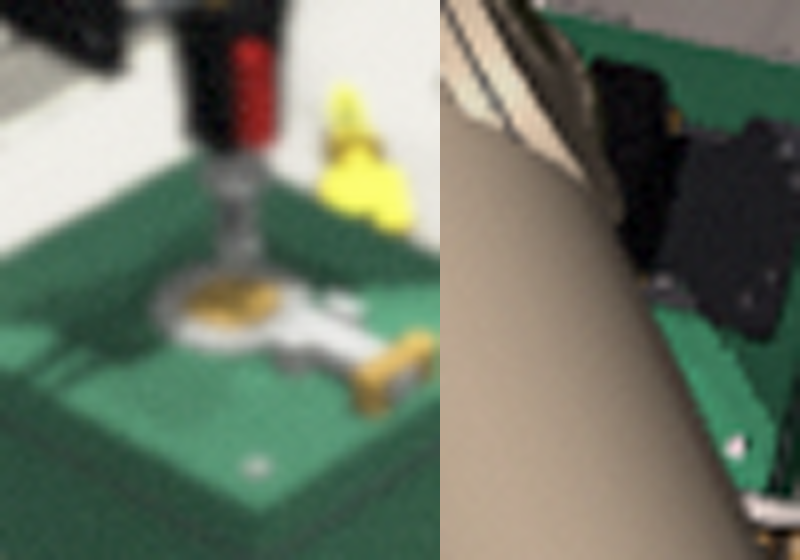

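In the crop the key tip (237,275) sits above the plug centre (235,303), aligned sideways to about 0.5 mm. Descending into the mouth while watching the force.

```bash
python3 -m crank '[[[0,-0.02,0.25],0],[[0,0,0.2],0],[[0,0,0.1],0],[[0,0,0],0]]' >/dev/null; python3 -c "from h import *;go(.4537,.1542,.104,168)"; python3 -m crank '[[[0,0,0.1],0],[[0,0,0.1],0],[[0,0,0],0]]' >/dev/null; python3 -c "from h import *;go(.4537,.1542,.104,168)"
```

```text
t 10.97 pos [0.4535 0.1542 0.1361] yaw 168.08 tilt [-0.0004  0.0004] F [-0.1  1.4 -0.8] M [ 0.63 -0.23  0.05] w 0.0097 g 49.97247476249413 q7 0.82
tool shift units [-0.01  0.    1.07] turn units 0.01
t 11.35 pos [0.454  0.154  0.1304] yaw 168.06 tilt [0.0007 0.0003] F [ 2.8  2.5 -2.2] M [ 0.77 -0.92  0.01] w 0.0096 g 49.96192686428233 q7 0.81
tool shift units [0.01 0.   0.88] turn units 0.01
```

```bash
python3 -m crank '[[[-0.02,0.02,0.05],0],[[0,0,0.1],0],[[0,0,0],0]]' >/dev/null; python3 -c "from h import *;go(.4537,.1542,.104,168)"; python3 -m crank '[[[0.03,0,0.1],0],[[-0.03,0,0.1],0],[[0,0,0],0]]' >/dev/null; python3 -c "from h import *;go(.4537,.1542,.104,168)"
```

```text
t 11.72 pos [0.4547 0.1544 0.1258] yaw 168.06 tilt [0.0008 0.0003] F [ 4.3  1.8 -3. ] M [ 0.59 -1.36  0.  ] w 0.0097 g 49.97123396637335 q7 0.8
tool shift units [ 0.03 -0.01  0.73] turn units 0.01
t 12.1 pos [0.4548 0.1545 0.1201] yaw 168.06 tilt [0.0008 0.0002] F [4.5 1.2 1.8] M [ 0.48 -1.26 -0.02] w 0.0094 g 49.99263015055476 q7 0.79
tool shift units [ 0.03 -0.02  0.54] turn units 0.01
```

```bash
python3 -m crank '[[[-0.04,0.01,0.1],0],[[0.03,0,0.1],0],[[-0.03,0,0.1],0],[[0,0,0],0]]' >/dev/null; python3 -c "from h import *;go(.4537,.1542,.104,168)"; python3 -m crank '[[[0.03,0,0.1],0],[[-0.03,0,0.1],0],[[0,0,0],0]]' >/dev/null; python3 -c "from h import *;go(.4537,.1542,.104,168)"
```

```text
t 12.6 pos [0.4554 0.1544 0.1108] yaw 168.06 tilt [-0.0005 -0.0002] F [1.8 2.4 4.8] M [ 0.67 -0.55 -0.01] w 0.0095 g 49.99303380999663 q7 0.78
tool shift units [ 0.05 -0.02  0.23] turn units 0.01
t 12.97 pos [0.4554 0.1544 0.1046] yaw 168.07 tilt [-0.0005  0.    ] F [ 2.7  2.8 -1.4] M [ 0.66 -1.06  0.01] w 0.01 g 49.98489008321485 q7 0.77
tool shift units [ 0.05 -0.02  0.02] turn units 0.01
```

```bash
python3 -m crank '[[[0,0.01,0.04],0],[[0,0,0.04],0],[[0,0,0],0]]' 0 60 >/dev/null; python3 -c "from h import *;go(.4555,.1544,.104,168)"; python3 -m crank '[[[0,0,0.04],0],[[0,0,0],0]]' >/dev/null; python3 -c "from h import *;go(.4555,.1544,.104,168)"
```

```text
t 13.35 pos [0.4556 0.1545 0.1037] yaw 168.05 tilt [-0.0002 -0.0015] F [-4.7 -2.8 21.1] M [-0.45  1.23  0.02] w 0.0099 g 60.02987014260725 q7 0.77
tool shift units [ 0.   -0.   -0.01] turn units 0.01
t 13.6 pos [0.4557 0.1545 0.1036] yaw 168.05 tilt [-0.     -0.0023] F [-11.1  -6.4  36.9] M [-1.    2.61 -0.01] w 0.0098 g 60.034260052634636 q7 0.77
tool shift units [ 0.01 -0.01 -0.01] turn units 0.01
```

The flange is on the face (37 N of contact). I'll ease the push, then turn clockwise in parts.

```bash
python3 -m crank '[[[0,0,-0.04],0],[[0,0,0],0.5],[[0,0,0],0.7],[[0,0,0],0.7],[[0,0,0],0.7],[[0,0,0],0.4],[[0,0,0],0]]' >/dev/null; python3 -c "from h import *;go(.4555,.1545,.104,76)"
```

```text
t 14.47 pos [0.4553 0.1545 0.1037] yaw 144.02 tilt [-0.0007 -0.0018] F [-6.5 -1.7 22.8] M [-0.53  1.6   0.06] w 0.0094 g 59.99346308031818 q7 0.37
tool shift units [-0.01  0.   -0.01] turn units 8.5
```

```bash
python3 -m crank '[[[0,0,0],0.7],[[0,0,0],0.8],[[0,0,0],0.8],[[0,0,0],0.8],[[0,0,0],0.8],[[0,0,0],0.8],[[0,0,0],0.8],[[0,0,0],0.8],[[0,0,0],0.7],[[0,0,0],0.4],[[0,0,0],0]]' >/dev/null; python3 -c "from h import *;go(.4555,.1545,.104,76)"
```

```text
t 15.85 pos [0.455  0.155  0.1037] yaw 84.84 tilt [-0.0011 -0.0011] F [-9.1  0.4 21.4] M [-0.2   1.83  0.09] w 0.0096 g 59.986912718595704 q7 -0.63
tool shift units [-0.01  0.02 -0.01] turn units 1.11
```

```bash
for i in 1 2; do python3 -m crank '[[[0,0,0],0.4],[[0,0,0],0.3],[[0,0,0],0]]' >/dev/null; python3 -c "from h import *;go(.4555,.1545,.104,76)"; done
```

```text
t 16.23 pos [0.455  0.155  0.1037] yaw 79.26 tilt [-0.001 -0.001] F [-7.4 -1.2 21.8] M [-0.2   1.92  0.12] w 0.0098 g 59.9864585508476 q7 -0.73
tool shift units [-0.01  0.02 -0.01] turn units 0.41
t 16.6 pos [0.4553 0.155  0.1038] yaw 73.65 tilt [-0.0004 -0.0008] F [-5.2 -0.9 19.1] M [-0.03  1.46  0.1 ] w 0.0094 g 59.982539648990496 q7 -0.82
tool shift units [-0.02  0.01 -0.01] turn units -0.29
```

```bash
for i in 1 2; do python3 -m crank '[[[0,0,0],0.3],[[0,0,0],0],[[0,0,0],0]]' >/dev/null; python3 -c "from h import *;go(.4555,.1545,.104,76)"; done
python3 - <<'E'
from h import *
import cv2
k=8;f=lambda im,u,v,w,h:cv2.resize(im[v:v+h,u:u+w],None,fx=k,fy=k,interpolation=cv2.INTER_CUBIC)
cv2.imwrite("pics/lock4.png",f(vision.camera("scene")[...,::-1],175,190,80,70))
E
```

```text
t 16.98 pos [0.4552 0.1551 0.1037] yaw 71.29 tilt [-0.0007 -0.0007] F [-8.1  0.3 21.7] M [-0.    1.74  0.14] w 0.0094 g 59.981791643367615 q7 -0.86
tool shift units [-0.02  0.02 -0.01] turn units -0.59
t 17.35 pos [0.455  0.1552 0.1037] yaw 68.92 tilt [-0.0008 -0.0008] F [-7.4  0.3 21.3] M [-0.05  1.76  0.24] w 0.0096 g 59.989377557794796 q7 -0.9
tool shift units [-0.02  0.02 -0.01] turn units -0.88
```

View pics/lock4.png

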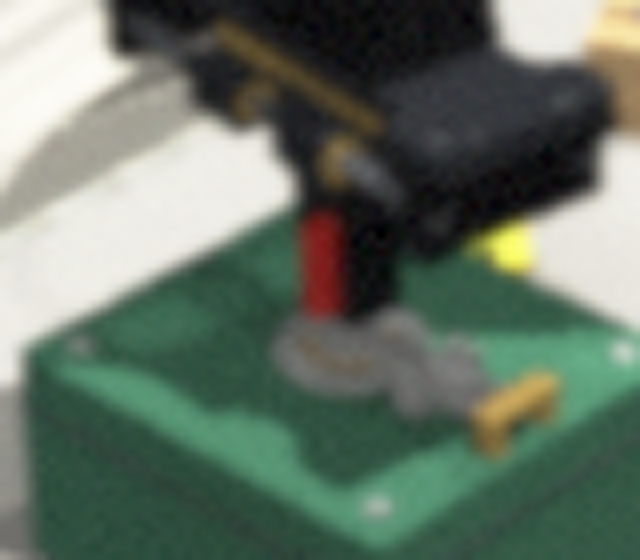

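The key is in and turned, the bolt has drawn out of the brass keeper at (515,410), and the moment is rising sharply. One more small step will confirm the stop.

```bash
python3 -m crank '[[[0,0,0],0.3],[[0,0,0],0],[[0,0,0],0]]' >/dev/null; python3 -c "from h import *;go(.4555,.1545,.104,76)"; python3 -m crank '[[[0,0,0],0],[[0,0,0],0],[[0,0,0],0],[[0,0,0],0],[[0,0,0],0],[[0,0,0],0],[[0,0,0],0],[[0,0,0],0]]' >/dev/null; python3 -c "from h import *;go(.4555,.1545,.104,76)"
```

```text
t 17.77 pos [0.455  0.1552 0.1037] yaw 66.54 tilt [-0.0008 -0.0009] F [-8.  -0.8 20.8] M [-0.07  1.84  0.52] w 0.0102 g 59.995360077009536 q7 -0.94
tool shift units [-0.02  0.02 -0.01] turn units -1.18
t 18.77 pos [0.455  0.1552 0.1037] yaw 66.54 tilt [-0.0008 -0.0009] F [-8.   0.2 21.3] M [-0.    1.85  0.5 ] w 0.0094 g 59.995377300074324 q7 -0.94
tool shift units [-0.02  0.02 -0.01] turn units -1.18
```

The key is hard on its stop: 0.5 N m, steady for a second, pushed in with 21 N. Handing in.

```bash
python3 -c "from bench import r; print(r.close_job())"
```

```text
the job is handed in; nothing more can be done
None
```

I pushed the red key fully into the lock and turned it clockwise to its stop. The bolt drew back, and I handed the job in at about 18.8 s with the arm still gripping, pressing and holding the turn; the blue key was still in its slot when last seen, and I touched nothing else.

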